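# Pulse the cordless spice grinder

## Task

Slide the spice grinder along its tray, without lifting it off the tray, until it stands centred on the contact plate at the other end. Only then drop the lid into the grinder's collar, pins through the two notches, and twist it clockwise (seen from above) against the spring to the pulse position, half-way to the lock, without going on into the lock click. Finish while still holding the lid there with the gripper: the spring turns it back if you let go; leave the jars beside the work alone.

Things in the scene. Friction and masses are not known exactly. Their poses are not given: they have to be found in the camera images.
- tray: Fixed grey plastic tray on the worktop, 112 (x) x 300 (y) mm; floor 5 mm above the worktop, a fence 8 mm thick and 17 mm high (from the worktop) along each long side, 96 mm clear between them, both ends open. Origin: centre of its underside. The grinder slides along its y axis. Position and yaw vary.
- plate: The contact plate: flat square steel outline, 90 mm, with three round studs in a row, flush in the tray floor near one end of the tray (either end). Nothing to catch on. Origin: its centre, on the tray floor.
- grinder: Loose spice grinder, 0.7 to 0.95 kg, on the tray near the other end, axes parallel to the tray's (within 0.07 rad). Square foot 90 x 90 mm (3 mm of play to each fence), 50 mm high, black below, steel above; on it a round steel collar, 60 mm outer diameter, from 50 to 90 mm above the underside, open at the top; grip it from above over its outside. Origin: centre of the underside, z up.
- socket (a point): Centre of the collar's mouth, 90 mm above the grinder's underside, axes as the grinder's. The opening is 45 mm in diameter inside an inward flange 5.5 mm thick; two notches 14 mm wide in the flange, at +x and -x, let the lid's pins through. Dropped home, the lid's brim rests on the collar and the lid's origin is 70 mm above the grinder's.
- lid: Loose black lid, 0.08 to 0.17 kg, on its plug on the worktop left of the tray, in front of the edge (x = 0.58 m) of the wooden cabinet side. Origin: centre of the plug's underside, z up. Plug 40 mm in diameter (34 at the foot, tapered over 5 mm), 20 mm high; two 8 mm pins along +x and -x, centred 9 mm above the underside, reaching 25 mm from the axis; brim 58 mm in diameter from 20 to 26 mm. A half turn about z gives the same lid.
- lid_bar (a point): Middle of the lid's grip bar, 50 mm above the plug's underside, on the axis; axes as the lid's. The bar stands on the brim, 48 mm long along x (parallel to the pins), 18 mm thick along y, from 26 to 62 mm. The pins enter only with the lid's x within about 0.1 rad of the grinder's x (either way round); then the lid turns clockwise only.
- pulse_ring (a joint): Sprung ring in the collar, pushed round by the pins: rad, clockwise from above, 0 at rest, 1.31 at the end (lock). It moves once the lid has turned about 0.12 rad from the middle of the notches, then with the lid. Spring 0.025 N m at 0, 0.10 N m per rad more; returns when let go. From 0.88 the pins climb two sprung studs (the click, passed at 1.09). Pulse position: about 0.65, half of 1.31.
- salt_shaker: Bystander: domed salt shaker, 44 mm across, 90 mm high, behind the tray, to be left alone. Origin: centre of the underside.
- spice_jar: Bystander: spice jar with black cap, 41 mm across, 105 mm high, behind the tray, to be left alone. Origin: centre of the underside.
- honey_jar: Bystander: honey jar with black cap, 71 mm across, 110 mm high, right of the tray, to be left alone. Origin: centre of the underside.

How it is judged:
By the outcome, as a careful person would: the job done as asked, in the order asked, and still so for the second after the job is handed in, while the arm keeps its last pose, push and grip.
It also fails if it takes over 72 s, if anything falls off the work surface, if the arm or the gripper's body presses on something with over 40 N, if the wrist force passes 120 N, or if a joint passes its speed limit or range.

## Robot

A 6-joint arm with a two-finger parallel gripper is mounted at the origin on a cart in front of the work surface, level with it; the furniture and walls round the work are solid. World frame = base frame: x ahead of the robot, y to its left, z up, the work surface at z = 0. Lengths are in mm, angles in degrees, forces in N, time in s.
With the tool pointing down it reaches from about 350 to 850 mm from the base axis. Payload 8.1 kg.
Tool frame: the origin (TCP) lies midway between the tips of the shut fingers; the grasp point (between the pads) lies 19 mm behind it; z points along the fingers, y is the line along which they close (so a half turn about z gives the same grasp; the last joint's range is limited). The gripper opens to 85 mm and grips with 20 to 120 N. Pads are 22 mm wide; open, the fingers measure 114 mm over their backs; the gripper's body (76 mm by 85 mm) begins 54 mm behind the grasp point. The pads swing forward as they close: fully open they stand 13 mm farther back than shut.
Start: joints at [71.941, 7.471, 85.268, -0, 87.261, -4.893], TCP at [136.647, 584.237, 231.292] pointing down, gripper open.
Joint ranges: [-169.43, 169.43], [-51.17, 129.36], [1.28, 143.12], [-76.62, 256.62], [0, 156.53], [-152.29, 152.29]. Speed limits (degrees/s): [136.94, 136.94, 159.86, 180, 180, 180].

## Interface

Orientations are given as [roll, pitch, yaw] about the fixed x, y, z axes, in that order (R = Rz(yaw) Ry(pitch) Rx(roll)).
In Python, from bench import sense, snapshot, camera_params, hand_in, masks_of, pinpoint gives the robot as it stands.
- The arm moves only by the tool step_arm, never from a script. Its argument "targets" is a list of rows, each an object with "angular": the turn, a rotation vector about the tool's x, y, z scaled (see below), a list of three; "dp": the shift along the tool's x, y, z scaled (see below), a list of three; "fingers": the closure, from 0 (fully open) to 1 (shut). A call has exactly 8 rows; each row is the pose to reach, as a shift and turn from the pose commanded when the call began, along the tool's axes at that moment, turning the shorter way round; what a row does not reach only later rows make up. The controller multiplies each number of a shift by 0.2 m and each number of a turn by 180 degrees. A row lasts 1/8 s, in which the tool goes at most 62.5 mm and 10.7 degrees, less where a joint would pass 70% of its speed; a pose out of reach is approached as far as the arm can. A call with a number of a shift or a turn outside -1 to 1 is refused whole. A call with a gripper value outside its range is refused whole. The fingers move at their own pace and stop on an object; "newtons" is the grip in N (left out, the last holds). Time passes only in rows, so rows that repeat a pose let the fingers close, or fill a call up. It gives the time, the measured TCP pose, the force, the opening and the grip force at its end, in the units of the state.
- sense(): the state, without advancing time (a new reading comes with each control period).
- snapshot(name): name is "scene" or "top" or "wrist"; returns the picture (420x560x3 uint8, blue, green, red); there is no depth.
- camera_params(name): a dict with "vfov" (degrees; the focal length in pixels is half the picture's height over the tangent of half this angle, whatever the lens; pixels are square), "cx", "cy" (the principal point, pixels), "D" ([k1, k2, p1, p2, k3] as OpenCV has them; the pictures are not rectified), "R" (3x3) and "t" (3): a world point X has camera coordinates R X + t. Camera axes: x right, y down, z forward; pixel columns grow to the right and rows downward; lengths in mm; the calibration is good to about 2 mm. A picture is of the moment at which its call begins: read the wrist's pose just before it. camera_params takes no time and is no camera call; for the wrist camera it gives the pose at the moment of the call.
- hand_in(): hands the job in; it is judged then, once.
Trained networks look in the newest picture that a camera, given by its name, has taken for a name from the list of things; names that differ only in an ending like _2 or _b are one class to them, and where a whole thing is asked for, a point or a joint stands for the part that bears it (a point fixed in the world has none). Each returns a list of dicts, best first, with "conf" (0 to 1); they miss things now and then, are a little off and sometimes report something else, mostly with a low value. They report only what shows in the picture. A call takes as long as a camera call.
- masks_of(camera, label): "pixels" (420x560 bool, what is visible of it) and "at" ([column, row] in pixels, amid what is visible of it).
- pinpoint(camera, label): "at" ([column, row] in pixels: a listed point, or the origin of a listed thing).
The state is a dict: "time": time; "joint_pos": joint angles; "qd": joint speeds; "joint_efforts": joint torques, N m; "tool_pos": TCP position; "tcp_rot": TCP orientation; "ft_force": force on the tool from outside, world axes, zero at the start; "wrist_torque": the same for the moment, N m; "finger_gap": finger opening in mm; "grip_force": force on a finger pad.
Only numpy, scipy, OpenCV 4.12 (cv2) and the standard library are available. Lean on these libraries where they do the work, as an engineer would, in place of code of your own. Each camera call takes 0.05 s, during which the arm holds its last target. There are 200 camera calls.

## Working session

There is one attempt and no reset: what is moved stays moved. The work goes in short steps, Python scripts to look and compute and a tool call to move; the robot and the scene stay as the last step left them, time stands still between calls to the robot, and variables do not carry over. Pictures are saved under pics/ and viewed, at most 10 in all, crops included, and the job is handed in when it is done.

Besides the shell and the picture viewer there is one more tool, called after "Call:" by a JSON object that holds its "fn" and its "kwargs". step_arm: Moves the arm, as the interface text tells. Its arguments: {"type":"object","properties":{"targets":{"type":"array","items":{"type":"object","properties":{"angular":{"type":"array","items":{"type":"number","minimum":-1,"maximum":1}},"dp":{"type":"array","items":{"type":"number","minimum":-1,"maximum":1}},"fingers":{"type":"number"}}}},"newtons":{"type":"number"}},"required":["targets"]}

```bash
mkdir -p pics; cat > h.py <<'E'
import numpy as np, cv2
from bench import *
from scipy.spatial.transform import Rotation as Ro
def K(p):
    f=210/np.tan(np.radians(p['vfov']/2)); return np.array([[f,0,p['cx']],[0,f,p['cy']],[0,0,1.]])
def ray(p,uv):
    n=cv2.undistortPoints(np.array([[uv]],float),K(p),np.array(p['D'],float))[0,0]
    R=np.array(p['R']);t=np.array(p['t']); return -R.T@t, R.T@np.array([n[0],n[1],1])
def atz(p,uv,z):
    c,d=ray(p,uv); return c+d*(z-c[2])/d[2]
def proj(p,X):
    r,_=cv2.Rodrigues(np.array(p['R'],float)); return cv2.projectPoints(np.array(X,float).reshape(-1,1,3),r,np.array(p['t'],float),K(p),np.array(p['D'],float))[0][:,0]
E
python3 - <<'E'
from h import *
ims=[]
s=sense(); print(s)
Z=dict(plate=5,grinder=5,socket=95,lid=0,lid_bar=50,tray=0,salt_shaker=0,spice_jar=0,honey_jar=0)
for c in ['scene','top','wrist']:
    p=camera_params(c); im=snapshot(c); cv2.imwrite(f'pics/{c}0.png',im); print(c,p['vfov'],-np.array(p['R']).T@np.array(p['t']))
    if c!='wrist':
        for l in Z:
            r=pinpoint(c,l)
            print(l,[(np.round(q['at']),round(q['conf'],2),np.round(atz(p,q['at'],Z[l]),1)) for q in r[:2]])
E
```

```text
{'time': 0.0, 'joint_pos': array([ 7.19395067e+01,  7.51470419e+00,  8.53293617e+01,  1.43007497e-03,
        8.72606350e+01, -4.89410750e+00]), 'qd': array([-0.00766089,  0.09728448, -0.03257383,  0.02980466, -0.0601069 ,
       -0.01066494]), 'joint_efforts': array([ 1.31646422e-03, -5.69411767e+01, -5.00555384e+01, -3.02343024e-04,
        1.46407768e-02, -3.04678326e-05]), 'tool_pos': array([136.47909083, 583.71481336, 230.24784279]), 'tcp_rot': array([-1.79895803e+02, -1.03555976e-02,  1.66833535e+02]), 'ft_force': array([ 0.1254597 , -0.45628794, -0.33627344]), 'wrist_torque': array([-0.00553288, -0.01084662,  0.02694374]), 'grip_force': 0.0, 'finger_gap': 85.95382552866774}
scene 50.313937771895205 [256.48165147 722.10914056 803.34472388]
plate [(array([321., 202.]), 0.51, array([515.6, -78.8,   5. ]))]
grinder [(array([303., 254.]), 0.83, array([491.5, 101.3,   5. ]))]
socket [(array([302., 253.]), 0.57, array([469.9, 168.5,  95. ]))]
lid [(array([258., 384.]), 0.93, array([451.2, 421.4,   0. ]))]
lid_bar [(array([255., 370.]), 0.83, array([455.9, 417.7,  50. ]))]
tray [(arra
[... 254 characters left out ...]
,    0.])), (array([302., 253.]), 0.43, array([498.5,  94.3,   0. ]))]
top 53.71861462635998 [ 393.77606561   71.89293999 1016.55684375]
plate [(array([357., 243.]), 0.63, array([512.5, -84.2,   5. ]))]
grinder [(array([282., 252.]), 0.96, array([495.7, 100.2,   5. ]))]
socket [(array([284., 248.]), 0.69, array([494.3,  93.3,  95. ]))]
lid []
lid_bar [(array([148., 273.]), 0.55, array([449.5, 415.7,  50. ]))]
tray []
salt_shaker [(array([308., 200.]), 0.55, array([624.1,  31. ,   0. ]))]
spice_jar [(array([269., 198.]), 0.66, array([632. , 129.2,   0. ]))]
honey_jar [(array([419., 261.]), 0.87, array([ 462.7, -233.5,   -0. ]))]
wrist 62.27683100129059 [ 54.99697961 603.51150984 373.14611307]
```

```bash
python3 - <<'E'
import cv2,numpy as np
a=cv2.imread('pics/scene0.png');b=cv2.imread('pics/top0.png')
cv2.imwrite('pics/s1.png',cv2.resize(a[120:420,160:460],(600,600)))
cv2.imwrite('pics/t1.png',cv2.resize(b[150:350,120:460],None,fx=2.3,fy=2.3,interpolation=cv2.INTER_CUBIC))
E
```

```text
(no output)
```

View pics/t1.png

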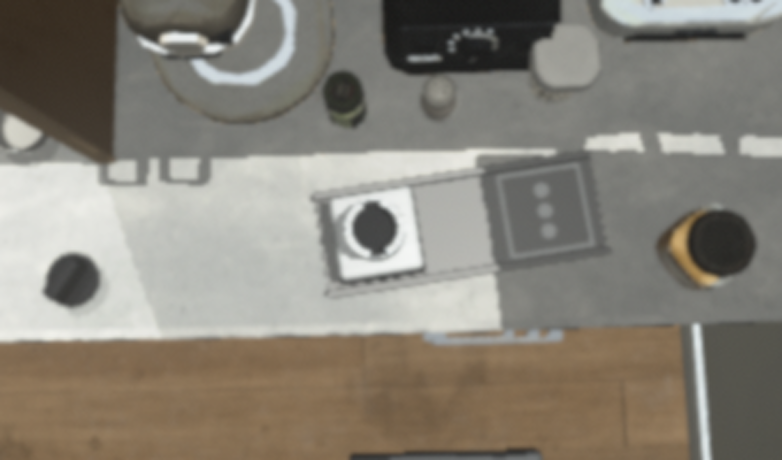

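View pics/s1.png

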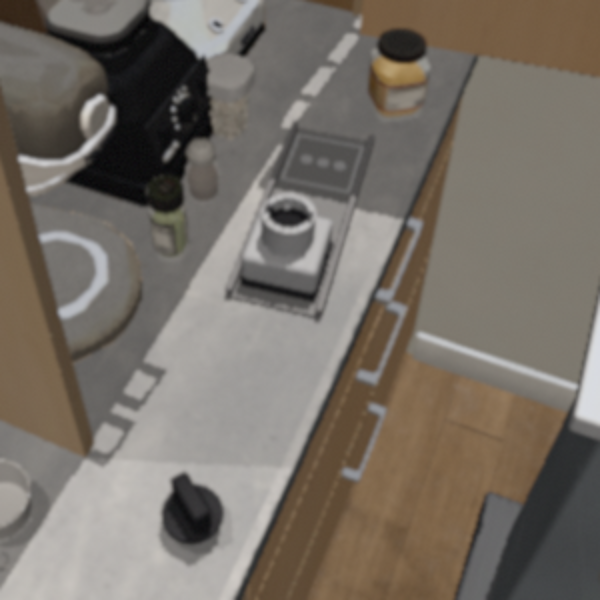

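Grinder is at the left end of the tray (crop ~(375,230)), the plate at the right end (545,210), and the lid far left (72,280). The tray is yawed about +6°. The network positions match the picture.

```bash
cat >> h.py <<'E'
def delta(pos,yaw,roll=180,pitch=0):
    "rows numbers for a target TCP pose, tool down with world yaw"
    s=sense(); R0=Ro.from_euler('xyz',s['tcp_rot'],degrees=True); R1=Ro.from_euler('xyz',[roll,pitch,yaw],degrees=True)
    d=R0.inv().apply(np.array(pos)-s['tool_pos'])/200; a=(R0.inv()*R1).as_rotvec(degrees=True)/180
    print('t',round(s['time'],2),'tcp',np.round(s['tool_pos'],1),np.round(s['tcp_rot'],2),'F',np.round(s['ft_force'],1),'gap',round(s['finger_gap'],1),round(s['grip_force'],1))
    print('dp',np.round(d,4),'ang',np.round(a,4)); return d,a
E
python3 - <<'E'
from h import *
p=camera_params('wrist'); s=sense(); R0=Ro.from_euler('xyz',s['tcp_rot'],degrees=True)
c=-np.array(p['R']).T@np.array(p['t']); print('cam in tool',R0.inv().apply(c-s['tool_pos']),'axes',R0.inv().apply(np.array(p['R'])))
delta([490,60,260],185.7)
# tray yaw from masks
for cam in ['scene','top']:
    q=camera_params(cam); snapshot(cam)
    for l,z in [('tray',17),('plate',5)]:
        r=masks_of(cam,l)
        if not r: print(cam,l,'none'); continue
        ys,xs=np.nonzero(r[0]['pixels']); P=np.array([atz(q,(x,y),z)[:2] for x,y in zip(xs,ys)])
        print(cam,l,r[0]['conf'],len(P),cv2.minAreaRect(P.astype(np.float32)))
E
```

```text
cam in tool [  83.89441329    0.17695348 -141.86614525] axes [[-1.45013225e-03  9.99997519e-01  1.69092816e-03]
 [-9.44723517e-01 -8.15576411e-04 -3.27867063e-01]
 [-3.27864871e-01 -2.07291020e-03  9.44722356e-01]]
t 1.05 tcp [136.6 584.2 231.3] [-180.      0.    166.83] F [-0.5 -0.2  0.3] gap 85.5 0.0
dp [-2.3174 -2.1498 -0.1435] ang [-0.      0.     -0.1048]
scene tray 0.95 2528 ((501.81182861328125, 19.147293090820312), (116.49822235107422, 306.1520690917969), 7.368484973907471)
scene plate 0.65 229 ((516.7354125976562, -83.10631561279297), (90.92582702636719, 91.33738708496094), 7.547923564910889)
top tray 0.74 4027 ((504.098876953125, 8.595687866210938), (113.51025390625, 297.5041809082031), 7.3199143409729)
top plate 0.77 90 ((503.65887451171875, -93.11286163330078), (82.26009368896484, 33.67073440551758), 36.24357986450195)
```

Call:
{"fn": "step_arm", "kwargs": {"targets": [{"dp": [-0.1, -0.1, 0], "angular": [0, 0, -0.02], "fingers": 0}, {"dp": [-0.25, -0.25, -0.03], "angular": [0, 0, -0.04], "fingers": 0}, {"dp": [-0.4, -0.4, -0.05], "angular": [0, 0, -0.06], "fingers": 0}, {"dp": [-0.55, -0.55, -0.08], "angular": [0, 0, -0.08], "fingers": 0}, {"dp": [-0.7, -0.7, -0.1], "angular": [0, 0, -0.1], "fingers": 0}, {"dp": [-0.85, -0.85, -0.12], "angular": [0, 0, -0.11], "fingers": 0}, {"dp": [-1, -0.95, -0.14], "angular": [0, 0, -0.113], "fingers": 0}, {"dp": [-1, -1, -0.14], "angular": [0, 0, -0.113], "fingers": 0}]}}

```text
time: 2.35
tool_pos: [287.2, 342.7, 259.9]
tcp_rot: [180.0, 0.1, -173.0]
ft_force: [0.2, 0.6, -0.2]
finger_gap: 85.2
grip_force: 0.0
```

```bash
python3 - <<'E'
from h import *
delta([490,60,260],187.3)
E
```

```text
t 2.35 tcp [287.2 342.7 259.9] [ 1.7998e+02  7.0000e-02 -1.7299e+02] F [ 0.2  0.6 -0.2] gap 85.2 0.0
dp [-8.3370e-01 -1.5269e+00 -1.0000e-04] ang [ 0.0001  0.0004 -0.0016]
```

Call:
{"fn": "step_arm", "kwargs": {"targets": [{"dp": [-0.1, -0.12, 0], "angular": [0, 0, 0], "fingers": 0}, {"dp": [-0.22, -0.27, 0], "angular": [0, 0, 0], "fingers": 0}, {"dp": [-0.35, -0.42, 0], "angular": [0, 0, 0], "fingers": 0}, {"dp": [-0.5, -0.57, 0], "angular": [0, 0, 0], "fingers": 0}, {"dp": [-0.62, -0.72, 0], "angular": [0, 0, 0], "fingers": 0}, {"dp": [-0.74, -0.87, 0], "angular": [0, 0, 0], "fingers": 0}, {"dp": [-0.83, -0.97, 0], "angular": [0, 0, 0], "fingers": 0}, {"dp": [-0.83, -1, 0], "angular": [0, 0, 0], "fingers": 0}]}}

```text
time: 3.35
tool_pos: [475.8, 165.8, 258.9]
tcp_rot: [180.0, -0.0, -172.9]
ft_force: [-0.8, -0.0, 0.6]
finger_gap: 85.1
grip_force: 0.0
```

Call:
{"fn": "step_arm", "kwargs": {"targets": [{"dp": [0, -0.1, 0], "fingers": 0, "angular": [0, 0, 0]}, {"dp": [0, -0.22, 0], "fingers": 0, "angular": [0, 0, 0]}, {"dp": [0, -0.35, 0], "fingers": 0, "angular": [0, 0, 0]}, {"dp": [0, -0.47, 0], "fingers": 0, "angular": [0, 0, 0]}, {"dp": [0, -0.53, 0], "fingers": 0, "angular": [0, 0, 0]}, {"dp": [0, -0.53, 0], "fingers": 0, "angular": [0, 0, 0]}, {"dp": [0, -0.53, 0], "fingers": 0, "angular": [0, 0, 0]}, {"dp": [0, -0.53, 0], "fingers": 0, "angular": [0, 0, 0]}]}}

```text
time: 4.35
tool_pos: [488.6, 61.9, 259.3]
tcp_rot: [180.0, -0.0, -172.8]
ft_force: [-0.0, 0.4, -0.4]
finger_gap: 85.5
grip_force: 0.0
```

```bash
python3 - <<'E'
from h import *
p=camera_params('wrist'); im=snapshot('wrist'); cv2.imwrite('pics/w1.png',im)
for l,z in dict(plate=5,grinder=5,socket=95,tray=0).items():
    print(l,[(np.round(q['at']),round(q['conf'],2),np.round(atz(p,q['at'],z),1)) for q in pinpoint('wrist',l)[:2]])
for l,z in [('tray',17),('plate',5)]:
    for r in masks_of('wrist',l)[:1]:
        ys,xs=np.nonzero(r['pixels']); P=np.array([atz(p,(x,y),z)[:2] for x,y in zip(xs,ys)])
        print(l,r['conf'],len(P),cv2.minAreaRect(P.astype(np.float32)))
delta([495,98,260],187.3)
E
```

```text
plate [(array([158., 178.]), 0.77, array([518.9, -86.7,   5. ]))]
grinder [(array([314., 176.]), 0.67, array([493.9,  95.8,   5. ]))]
socket [(array([318., 199.]), 0.85, array([494.4,  92.6,  95. ])), (array([243., 277.]), 0.49, array([584.5,  30.4,  95. ]))]
tray [(array([240., 173.]), 0.91, array([502.1,   8.2,   0. ])), (array([ 37., 122.]), 0.71, array([ 468.9, -234.8,    0. ]))]
tray 0.85 16036 ((504.9118347167969, 6.2489013671875), (113.10553741455078, 297.92578125), 7.154946804046631)
plate 0.88 1184 ((517.19091796875, -84.14846801757812), (89.57270050048828, 90.46562957763672), 7.145923137664795)
t 4.7 tcp [488.7  61.2 259.3] [ 180.     -0.   -172.82] F [-0.4 -0.4 -0.1] gap 85.5 0.0
dp [-0.0541  0.1788 -0.0037] ang [ 0.     -0.     -0.0007]
```

View pics/w1.png

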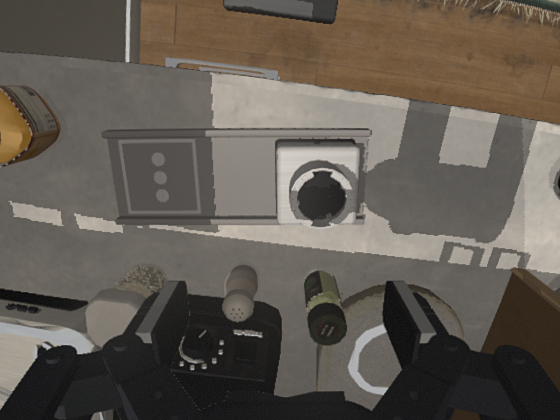

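Plate at (517,-84), tray yaw 7.15°, collar mouth at (494,93); image shows plate ~(162,175), collar ~(320,197), consistent. Now lower onto the collar.

Call:
{"fn": "step_arm", "kwargs": {"targets": [{"dp": [-0.02, 0.08, 0], "fingers": 0, "angular": [0, 0, 0]}, {"dp": [-0.047, 0.154, 0.05], "fingers": 0, "angular": [0, 0, 0]}, {"dp": [-0.047, 0.154, 0.2], "fingers": 0, "angular": [0, 0, 0]}, {"dp": [-0.047, 0.154, 0.4], "fingers": 0, "angular": [0, 0, 0]}, {"dp": [-0.047, 0.154, 0.6], "fingers": 0, "angular": [0, 0, 0]}, {"dp": [-0.047, 0.154, 0.8], "fingers": 0, "angular": [0, 0, 0]}, {"dp": [-0.047, 0.154, 0.9], "fingers": 0, "angular": [0, 0, 0]}, {"dp": [-0.047, 0.154, 0.967], "fingers": 0, "angular": [0, 0, 0]}]}}

```text
time: 5.7
tool_pos: [493.1, 93.7, 63.8]
tcp_rot: [180.0, -0.1, -172.8]
ft_force: [0.1, 0.0, 0.3]
finger_gap: 85.2
grip_force: 0.0
```

Call:
{"fn": "step_arm", "kwargs": {"targets": [{"dp": [0, 0, 0], "fingers": 0.2, "angular": [0, 0, 0]}, {"dp": [0, 0, 0], "fingers": 0.3, "angular": [0, 0, 0]}, {"dp": [0, 0, 0], "fingers": 0.5, "angular": [0, 0, 0]}, {"dp": [0, 0, 0], "fingers": 0.5, "angular": [0, 0, 0]}, {"dp": [0, 0, 0], "fingers": 0.5, "angular": [0, 0, 0]}, {"dp": [0, 0, 0], "fingers": 0.5, "angular": [0, 0, 0]}, {"dp": [0, 0, 0], "fingers": 0.5, "angular": [0, 0, 0]}, {"dp": [0, 0, 0], "fingers": 0.5, "angular": [0, 0, 0]}], "newtons": 20}}

```text
time: 6.7
tool_pos: [494.8, 93.3, 66.7]
tcp_rot: [180.0, 0.1, -172.8]
ft_force: [-0.8, 5.6, 1.6]
finger_gap: 59.9
grip_force: 24.3
```

Call:
{"fn": "step_arm", "kwargs": {"targets": [{"dp": [0, 0, 0.005], "fingers": 0.5, "angular": [0, 0, 0]}, {"dp": [0, 0, 0.005], "fingers": 0.5, "angular": [0, 0, 0]}, {"dp": [0, 0, 0.005], "fingers": 0.5, "angular": [0, 0, 0]}, {"dp": [0, 0, 0.005], "fingers": 0.5, "angular": [0, 0, 0]}, {"dp": [0, 0, 0.005], "fingers": 0.5, "angular": [0, 0, 0]}, {"dp": [0, 0, 0.005], "fingers": 0.5, "angular": [0, 0, 0]}, {"dp": [0, 0, 0.005], "fingers": 0.5, "angular": [0, 0, 0]}, {"dp": [0, 0, 0.005], "fingers": 0.5, "angular": [0, 0, 0]}]}}

```text
time: 7.7
tool_pos: [494.8, 93.2, 66.6]
tcp_rot: [180.0, 0.1, -172.8]
ft_force: [-7.2, 5.2, 10.7]
finger_gap: 60.0
grip_force: 24.9
```

```bash
python3 - <<'E'
from h import *
s=sense(); delta(s['tool_pos']+[22.9,-177,0],187.15); print(s['wrist_torque'])
E
```

```text
t 7.7 tcp [494.8  93.2  66.6] [ 1.7997e+02  7.0000e-02 -1.7283e+02] F [-7.2  5.2 10.7] gap 60.0 24.9
dp [-3.100e-03 -8.924e-01 -5.000e-04] ang [0.0002 0.0004 0.0001]
[ 0.92788736  1.05368057 -0.02130484]
```

Call:
{"fn": "step_arm", "kwargs": {"targets": [{"dp": [0, -0.02, 0], "fingers": 0.5, "angular": [0, 0, 0]}, {"dp": [0, -0.06, 0], "fingers": 0.5, "angular": [0, 0, 0]}, {"dp": [0, -0.12, 0], "fingers": 0.5, "angular": [0, 0, 0]}, {"dp": [0, -0.18, 0], "fingers": 0.5, "angular": [0, 0, 0]}, {"dp": [0, -0.24, 0], "fingers": 0.5, "angular": [0, 0, 0]}, {"dp": [0, -0.3, 0], "fingers": 0.5, "angular": [0, 0, 0]}, {"dp": [0, -0.36, 0], "fingers": 0.5, "angular": [0, 0, 0]}, {"dp": [0, -0.4, 0], "fingers": 0.5, "angular": [0, 0, 0]}]}}

```text
time: 8.7
tool_pos: [505.6, 13.7, 66.6]
tcp_rot: [180.0, 0.2, -172.8]
ft_force: [-0.6, 8.5, 7.4]
finger_gap: 60.4
grip_force: 24.7
```

```bash
python3 - <<'E'
from h import *
delta([517.5,-84,66.6],187.15)
E
```

```text
t 8.7 tcp [505.6  13.7  66.6] [ 1.7995e+02  1.7000e-01 -1.7284e+02] F [-0.6  8.5  7.4] gap 60.4 24.7
dp [ 1.90e-03 -4.92e-01 -4.00e-04] ang [0.0003 0.001  0.    ]
```

Call:
{"fn": "step_arm", "kwargs": {"targets": [{"dp": [0, -0.06, 0], "fingers": 0.5, "angular": [0, 0, 0]}, {"dp": [0, -0.13, 0], "fingers": 0.5, "angular": [0, 0, 0]}, {"dp": [0, -0.2, 0], "fingers": 0.5, "angular": [0, 0, 0]}, {"dp": [0, -0.27, 0], "fingers": 0.5, "angular": [0, 0, 0]}, {"dp": [0, -0.34, 0], "fingers": 0.5, "angular": [0, 0, 0]}, {"dp": [0, -0.41, 0], "fingers": 0.5, "angular": [0, 0, 0]}, {"dp": [0, -0.46, 0], "fingers": 0.5, "angular": [0, 0, 0]}, {"dp": [0, -0.49, 0], "fingers": 0.5, "angular": [0, 0, 0]}]}}

```text
time: 9.7
tool_pos: [517.7, -83.6, 66.6]
tcp_rot: [180.0, 0.1, -172.8]
ft_force: [-1.0, 9.1, 7.7]
finger_gap: 59.6
grip_force: 24.8
```

Call:
{"fn": "step_arm", "kwargs": {"targets": [{"dp": [0, 0, 0], "fingers": 0.5, "angular": [0, 0, 0]}, {"dp": [0, 0, 0], "fingers": 0.5, "angular": [0, 0, 0]}, {"dp": [0, 0, 0], "fingers": 0, "angular": [0, 0, 0]}, {"dp": [0, 0, 0], "fingers": 0, "angular": [0, 0, 0]}, {"dp": [0, 0, 0], "fingers": 0, "angular": [0, 0, 0]}, {"dp": [0, 0, 0], "fingers": 0, "angular": [0, 0, 0]}, {"dp": [0, 0, -0.05], "fingers": 0, "angular": [0, 0, 0]}, {"dp": [0, 0, -0.2], "fingers": 0, "angular": [0, 0, 0]}]}}

```text
time: 10.7
tool_pos: [515.0, -83.5, 104.1]
tcp_rot: [179.9, -0.2, -172.8]
ft_force: [0.3, 0.1, 0.2]
finger_gap: 85.2
grip_force: 0.0
```

Call:
{"fn": "step_arm", "kwargs": {"targets": [{"dp": [0, 0, -0.2], "fingers": 0, "angular": [0, 0, 0]}, {"dp": [0, 0.1, -0.4], "fingers": 0, "angular": [0, 0, 0]}, {"dp": [0, 0.2, -0.6], "fingers": 0, "angular": [0, 0, 0]}, {"dp": [0, 0.3, -0.8], "fingers": 0, "angular": [0, 0, 0]}, {"dp": [0, 0.3, -0.9], "fingers": 0, "angular": [0, 0, 0]}, {"dp": [0, 0.3, -0.9], "fingers": 0, "angular": [0, 0, 0]}, {"dp": [0, 0.3, -0.9], "fingers": 0, "angular": [0, 0, 0]}, {"dp": [0, 0.3, -0.9], "fingers": 0, "angular": [0, 0, 0]}]}}

```text
time: 11.7
tool_pos: [508.1, -24.7, 282.7]
tcp_rot: [180.0, -0.2, -172.9]
ft_force: [-0.5, 0.0, 0.1]
finger_gap: 85.1
grip_force: 0.0
```

```bash
python3 - <<'E'
from h import *
p=camera_params('wrist'); im=snapshot('wrist')
for l,z in dict(plate=5,grinder=5,socket=95,tray=0).items():
    print(l,[(np.round(q['at']),round(q['conf'],2),np.round(atz(p,q['at'],z),1)) for q in pinpoint('wrist',l)[:2]])
M={}
for l,z in [('tray',17),('plate',5),('grinder',55)]:
    for r in masks_of('wrist',l)[:1]:
        ys,xs=np.nonzero(r['pixels']); P=np.array([atz(p,(x,y),z)[:2] for x,y in zip(xs,ys)])
        print(l,r['conf'],len(P),cv2.minAreaRect(P.astype(np.float32)))
# draw expected foot-top square, collar ring and tray at estimated pose
c=np.array([517.2,-84.1]);a=np.radians(7.15);R=np.array([[np.cos(a),-np.sin(a)],[np.sin(a),np.cos(a)]])
def poly(pts,z,col):
    X=np.c_[(c+np.array(pts)@R.T),np.full(len(pts),z)]; cv2.polylines(big,[np.int32(proj(p,X)*3-off)],True,col,1)
u=proj(p,[[*c,95]])[0]; x0,y0=int(u[0]-130),int(u[1]-100); x0=max(x0,0);y0=max(y0,0); off=np.array([x0*3,y0*3])
big=cv2.resize(im[y0:y0+200,x0:x0+260],None,fx=3,fy=3,interpolation=cv2.INTER_CUBIC)
t=np.linspace(0,6.283,60)
poly([(45,45),(-45,45),(-45,-45),(45,-45)],55,(0,0,255))
poly(30*np.c_[np.cos(t),np.sin(t)],95,(0,255,0)); poly([(-30,0),(30,0)],95,(255,0,0))
cv2.imwrite('pics/w2.png',big)
delta([455,400,260],187.15)
E
```

```text
plate []
grinder [(array([238., 166.]), 0.81, array([516.3, -83.1,   5. ]))]
socket [(array([223., 186.]), 0.57, array([519.1, -85.3,  95. ]))]
tray [(array([236., 164.]), 0.63, array([515.9, -86.6,   0. ])), (array([310., 162.]), 0.58, array([502.3,   4. ,   0. ]))]
plate 0.44 6320 ((526.7203979492188, -89.08493041992188), (103.3862075805664, 100.16606140136719), 6.764698505401611)
grinder 0.67 1105 ((618.8104248046875, 114.66014099121094), (70.75106811523438, 42.5737190246582), 37.618927001953125)
t 12.1 tcp [508.9 -24.3 284.8] [ 1.8000e+02 -1.0000e-02 -1.7283e+02] F [0.6 0.6 0.6] gap 85.5 0.0
dp [0.0027 2.1386 0.124 ] ang [ 0.     -0.0001  0.0001]
```

View pics/w2.png

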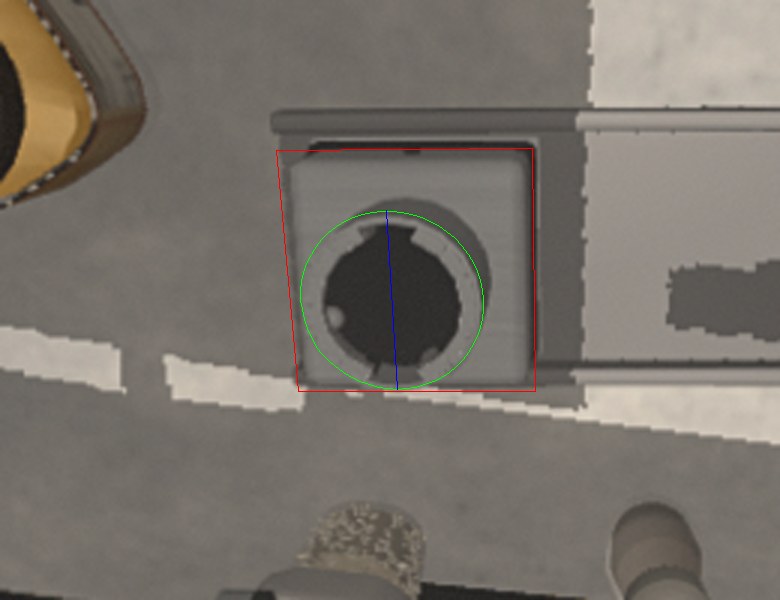

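The grinder's foot and collar match the overlay drawn at the plate centre (collar at crop (392,300)), so it is centred at about 7° yaw. Now to the lid.

Call:
{"fn": "step_arm", "kwargs": {"targets": [{"dp": [0, 0.1, 0], "fingers": 0, "angular": [0, 0, 0.02]}, {"dp": [0, 0.25, 0], "fingers": 0, "angular": [0, 0, 0.05]}, {"dp": [0, 0.4, 0], "fingers": 0, "angular": [0, 0, 0.08]}, {"dp": [0, 0.55, 0], "fingers": 0, "angular": [0, 0, 0.11]}, {"dp": [0, 0.7, 0], "fingers": 0, "angular": [0, 0, 0.14]}, {"dp": [0, 0.85, 0], "fingers": 0, "angular": [0, 0, 0.17]}, {"dp": [0, 1, 0], "fingers": 0, "angular": [0, 0, 0.19]}, {"dp": [0, 1, 0], "fingers": 0, "angular": [0, 0, 0.19]}]}}

```text
time: 13.1
tool_pos: [483.6, 175.8, 284.9]
tcp_rot: [180.0, -0.0, 153.1]
ft_force: [-0.0, 0.5, -0.2]
finger_gap: 85.3
grip_force: 0.0
```

```bash
python3 - <<'E'
from h import *
delta([440,385,200],153)
E
```

```text
t 13.1 tcp [483.6 175.8 284.9] [ 1.7998e+02 -1.0000e-02  1.5312e+02] F [-0.   0.5 -0.2] gap 85.3 0.0
dp [0.6672 0.8342 0.4251] ang [ 0.0001 -0.0001  0.0007]
```

Call:
{"fn": "step_arm", "kwargs": {"targets": [{"dp": [0.1, 0.1, 0], "fingers": 0, "angular": [0, 0, 0]}, {"dp": [0.2, 0.25, 0.1], "fingers": 0, "angular": [0, 0, 0]}, {"dp": [0.32, 0.4, 0.2], "fingers": 0, "angular": [0, 0, 0]}, {"dp": [0.45, 0.55, 0.3], "fingers": 0, "angular": [0, 0, 0]}, {"dp": [0.55, 0.7, 0.35], "fingers": 0, "angular": [0, 0, 0]}, {"dp": [0.67, 0.83, 0.42], "fingers": 0, "angular": [0, 0, 0]}, {"dp": [0.67, 0.83, 0.42], "fingers": 0, "angular": [0, 0, 0]}, {"dp": [0.67, 0.83, 0.42], "fingers": 0, "angular": [0, 0, 0]}]}}

```text
time: 14.1
tool_pos: [440.6, 382.0, 201.1]
tcp_rot: [-180.0, 0.0, 153.0]
ft_force: [0.2, -0.3, 0.5]
finger_gap: 85.2
grip_force: 0.0
```

```bash
python3 - <<'E'
from h import *
p=camera_params('wrist'); im=snapshot('wrist')
for l,z in dict(lid=0,lid_bar=50).items():
    print(l,[(np.round(q['at']),round(q['conf'],2),np.round(atz(p,q['at'],z),1)) for q in pinpoint('wrist',l)[:2]])
b=pinpoint('wrist','lid_bar')[0]['at']; c=atz(p,b,50)[:2]
x0,y0=[max(0,int(b[0]-130)),max(0,int(b[1]-100))]
big=cv2.resize(im[y0:y0+200,x0:x0+260],None,fx=3,fy=3,interpolation=cv2.INTER_CUBIC)
for A,col in ((-27,(0,0,255)),(-37,(0,255,0))):
    a=np.radians(A);R=np.array([[np.cos(a),-np.sin(a)],[np.sin(a),np.cos(a)]])
    X=np.c_[c+np.array([(24,9),(-24,9),(-24,-9),(24,-9)])@R.T,np.full(4,62)]
    cv2.polylines(big,[np.int32((proj(p,X)-[x0,y0])*3)],True,col,1)
cv2.imwrite('pics/w3.png',big); delta([*c,100],153)
E
```

```text
lid [(array([322., 177.]), 0.56, array([455.8, 415.1,   0. ]))]
lid_bar [(array([325., 190.]), 0.66, array([454.1, 413.9,  50. ]))]
t 14.3 tcp [440.9 382.1 201.6] [1.7995e+02 4.0000e-02 1.5291e+02] F [ 0.9  1.2 -0.2] gap 85.4 0.0
dp [0.0138 0.1713 0.5082] ang [ 0.0003  0.0002 -0.0005]
```

View pics/w3.png

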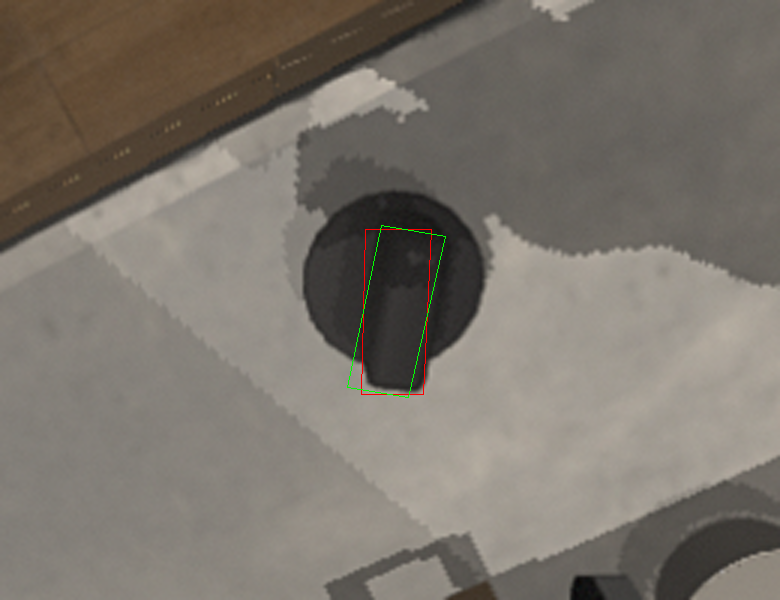

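The lid's bar is at about crop (397,310), and its long sides fit the red −27° outline, so yaw 153 is good. Descend and grip.

Call:
{"fn": "step_arm", "kwargs": {"targets": [{"dp": [0.01, 0.1, 0], "fingers": 0, "angular": [0, 0, 0]}, {"dp": [0.014, 0.17, 0.1], "fingers": 0, "angular": [0, 0, 0]}, {"dp": [0.014, 0.17, 0.25], "fingers": 0, "angular": [0, 0, 0]}, {"dp": [0.014, 0.17, 0.4], "fingers": 0, "angular": [0, 0, 0]}, {"dp": [0.014, 0.17, 0.55], "fingers": 0, "angular": [0, 0, 0]}, {"dp": [0.014, 0.17, 0.7], "fingers": 0, "angular": [0, 0, 0]}, {"dp": [0.014, 0.17, 0.8], "fingers": 0, "angular": [0, 0, 0]}, {"dp": [0.014, 0.17, 0.843], "fingers": 0, "angular": [0, 0, 0]}]}}

```text
time: 15.3
tool_pos: [452.8, 413.8, 31.3]
tcp_rot: [-179.9, -0.0, 152.9]
ft_force: [-0.2, -1.4, 0.1]
finger_gap: 85.5
grip_force: 0.0
```

Call:
{"fn": "step_arm", "kwargs": {"targets": [{"dp": [0, 0, 0], "fingers": 0.3, "angular": [0, 0, 0]}, {"dp": [0, 0, 0], "fingers": 0.6, "angular": [0, 0, 0]}, {"dp": [0, 0, 0], "fingers": 0.8, "angular": [0, 0, 0]}, {"dp": [0, 0, 0], "fingers": 1, "angular": [0, 0, 0]}, {"dp": [0, 0, 0], "fingers": 1, "angular": [0, 0, 0]}, {"dp": [0, 0, 0], "fingers": 1, "angular": [0, 0, 0]}, {"dp": [0, 0, 0], "fingers": 1, "angular": [0, 0, 0]}, {"dp": [0, 0, 0], "fingers": 1, "angular": [0, 0, 0]}], "newtons": 50}}

```text
time: 16.3
tool_pos: [453.5, 414.9, 33.3]
tcp_rot: [179.9, 0.0, 153.0]
ft_force: [-0.9, -0.1, 5.3]
finger_gap: 16.8
grip_force: 52.1
```

Call:
{"fn": "step_arm", "kwargs": {"targets": [{"dp": [0, 0, 0], "fingers": 1, "angular": [0, 0, 0]}, {"dp": [0, 0, 0], "fingers": 1, "angular": [0, 0, 0]}, {"dp": [0, 0, -0.05], "fingers": 1, "angular": [0, 0, 0]}, {"dp": [0, 0, -0.2], "fingers": 1, "angular": [0, 0, 0]}, {"dp": [0, 0, -0.4], "fingers": 1, "angular": [0, 0, 0]}, {"dp": [0, 0, -0.6], "fingers": 1, "angular": [0, 0, 0]}, {"dp": [0, 0, -0.75], "fingers": 1, "angular": [0, 0, 0]}, {"dp": [0, 0, -0.8], "fingers": 1, "angular": [0, 0, 0]}]}}

```text
time: 17.3
tool_pos: [453.9, 415.1, 195.0]
tcp_rot: [179.8, 0.1, 153.0]
ft_force: [0.0, -0.5, -1.8]
finger_gap: 17.1
grip_force: 51.2
```

```bash
python3 - <<'E'
from h import *
delta([490,210,220],187.15)
p=camera_params('wrist'); im=snapshot('wrist')
for l in ('lid','lid_bar'): print(l,[(np.round(q['at']),round(q['conf'],2)) for q in pinpoint('wrist',l)[:2]])
s=sense(); R=Ro.from_euler('xyz',s['tcp_rot'],degrees=True)
print('expect bar',proj(p,s['tool_pos']+R.apply([0,0,-17])),'lid',proj(p,s['tool_pos']+R.apply([0,0,33])))
cv2.imwrite('pics/w4.png',im)
E
```

```text
t 17.3 tcp [453.9 415.1 195. ] [1.7981e+02 9.0000e-02 1.5297e+02] F [ 0.  -0.5 -1.8] gap 17.1 51.2
dp [-0.6271 -0.8311 -0.1266] ang [ 0.0009  0.0008 -0.1899]
lid [(array([287., 250.]), 0.94)]
lid_bar [(array([284., 303.]), 0.75)]
expect bar [[282.47360298 297.15391745]] lid [[282.9765425  247.53530526]]
```

View pics/w4.png

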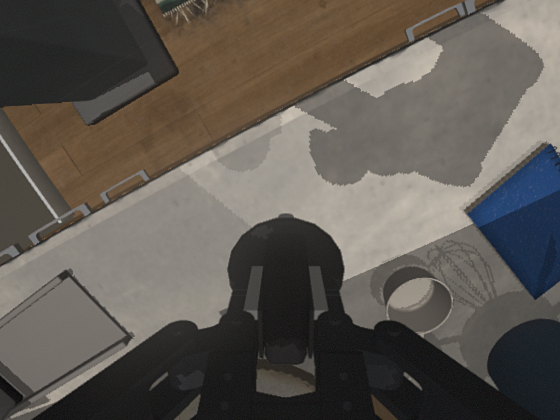

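The lid is held upright: brim centred at column ~287, pin tip at (287,215), bar between the pads. I'll check the lid's offset along the tool's x while carrying it over.

Call:
{"fn": "step_arm", "kwargs": {"targets": [{"dp": [-0.06, -0.08, -0.02], "fingers": 1, "angular": [0, 0, -0.02]}, {"dp": [-0.16, -0.2, -0.05], "fingers": 1, "angular": [0, 0, -0.05]}, {"dp": [-0.26, -0.34, -0.08], "fingers": 1, "angular": [0, 0, -0.08]}, {"dp": [-0.37, -0.48, -0.1], "fingers": 1, "angular": [0, 0, -0.11]}, {"dp": [-0.48, -0.62, -0.12], "fingers": 1, "angular": [0, 0, -0.14]}, {"dp": [-0.57, -0.75, -0.127], "fingers": 1, "angular": [0, 0, -0.17]}, {"dp": [-0.627, -0.83, -0.127], "fingers": 1, "angular": [0, 0, -0.19]}, {"dp": [-0.627, -0.83, -0.127], "fingers": 1, "angular": [0, 0, -0.19]}]}}

```text
time: 18.45
tool_pos: [488.5, 208.1, 215.5]
tcp_rot: [-180.0, -0.2, -173.0]
ft_force: [0.6, 0.1, -1.5]
finger_gap: 17.1
grip_force: 51.3
```

```bash
python3 - <<'E'
from h import *
delta([511,-40,190],187.15)
p=camera_params('wrist'); s=sense(); R=Ro.from_euler('xyz',s['tcp_rot'],degrees=True)
im=snapshot('wrist'); m=masks_of('wrist','lid')[0]['pixels']
from scipy.optimize import least_squares
ys,xs=np.nonzero(m); print('mask top row',ys.min(),'cols',xs.min(),xs.max(),'row of widest',[(r,xs[ys==r].min(),xs[ys==r].max()) for r in (225,235,245,255,265)])
t=np.linspace(0,2*np.pi,200)
for dx in (-3,0,3):
    q=np.array([proj(p,s['tool_pos']+R.apply(np.c_[dx+29*np.cos(t),29*np.sin(t),np.full(200,z)])) for z in (7.,13.)]).reshape(-1,2)
    pin=proj(p,s['tool_pos']+R.apply([dx+25,0,24-4]))
    print(dx,'brim top',q[:,1].min().round(1),'cols',q[:,0].min().round(1),q[:,0].max().round(1),'pin',pin.round(1),
     [(r,q[abs(q[:,1]-r)<4][:,0].min().round(),q[abs(q[:,1]-r)<4][:,0].max().round()) for r in (225,235,245,255,265)])
E
```

```text
t 18.45 tcp [488.5 208.1 215.5] [-179.95   -0.19 -172.95] F [ 0.6  0.1 -1.5] gap 17.1 51.3
dp [ 0.0403 -1.245   0.1288] ang [-0.0003 -0.0011 -0.0006]
mask top row 213 cols 227 344 row of widest [(225, np.int64(255), np.int64(316)), (235, np.int64(242), np.int64(330)), (245, np.int64(235), np.int64(337)), (255, np.int64(230), np.int64(341)), (265, np.int64(228), np.int64(343))]
-3 brim top 220.2 cols 227.0 345.8 pin [[286.4 222.8]] [(225, np.float64(255.0), np.float64(317.0)), (235, np.float64(243.0), np.float64(330.0)), (245, np.float64(235.0), np.float64(337.0)), (255, np.float64(231.0), np.float64(342.0)), (265, np.float64(228.0), np.float64(345.0))]
0 brim top 214.2 cols 226.6 346.2 pin [[286.3 217.1]] [(225, np.float64(246.0), np.float64(326.0)), (235, np.float64(238.0), np.float64(335.0)), (245, np.float64(232.0), np.float64(341.0)), (255, np.float64(228.0), np.float64(344.0)), (265, np.float64(227.0), np.float64(346.0))]
3 brim top 208.2 cols 226.3 346.6 pin [[286.3 211.4]] [(225, np.float64(241.0), np.float64(332.0)), (235, np.float64(234.0), np.float64(339.0)), (245, np.float64(230.0), np.float64(343.0)), (255, np.float64(227.0), np.float64(346.0)), (265, np.float64(226.0), np.float64(347.0))]
```

Call:
{"fn": "step_arm", "kwargs": {"targets": [{"dp": [0, -0.08, 0], "fingers": 1, "angular": [0, 0, 0]}, {"dp": [0.01, -0.2, 0.05], "fingers": 1, "angular": [0, 0, 0]}, {"dp": [0.02, -0.34, 0.1], "fingers": 1, "angular": [0, 0, 0]}, {"dp": [0.03, -0.5, 0.15], "fingers": 1, "angular": [0, 0, 0]}, {"dp": [0.04, -0.66, 0.2], "fingers": 1, "angular": [0, 0, 0]}, {"dp": [0.04, -0.82, 0.2], "fingers": 1, "angular": [0, 0, 0]}, {"dp": [0.04, -0.95, 0.2], "fingers": 1, "angular": [0, 0, 0]}, {"dp": [0.04, -1, 0.2], "fingers": 1, "angular": [0, 0, 0]}]}}

```text
time: 19.55
tool_pos: [506.3, 8.9, 177.5]
tcp_rot: [-180.0, -0.0, -172.9]
ft_force: [0.2, -0.5, -1.4]
finger_gap: 17.3
grip_force: 51.3
```

```bash
python3 - <<'E'
from h import *
delta([515.3,-84,142],187.15)
E
```

```text
t 19.55 tcp [506.3   8.9 177.5] [-1.7999e+02 -2.0000e-02 -1.7291e+02] F [ 0.2 -0.5 -1.4] gap 17.3 51.3
dp [ 0.0124 -0.4663  0.1777] ang [-0.0001 -0.0001 -0.0003]
```

Call:
{"fn": "step_arm", "kwargs": {"targets": [{"dp": [0.012, -0.08, 0.02], "fingers": 1, "angular": [0, 0, 0]}, {"dp": [0.012, -0.18, 0.05], "fingers": 1, "angular": [0, 0, 0]}, {"dp": [0.012, -0.28, 0.08], "fingers": 1, "angular": [0, 0, 0]}, {"dp": [0.012, -0.38, 0.11], "fingers": 1, "angular": [0, 0, 0]}, {"dp": [0.012, -0.45, 0.14], "fingers": 1, "angular": [0, 0, 0]}, {"dp": [0.012, -0.466, 0.17], "fingers": 1, "angular": [0, 0, 0]}, {"dp": [0.012, -0.466, 0.178], "fingers": 1, "angular": [0, 0, 0]}, {"dp": [0.012, -0.466, 0.178], "fingers": 1, "angular": [0, 0, 0]}]}}

```text
time: 20.55
tool_pos: [515.5, -82.0, 142.0]
tcp_rot: [180.0, -0.0, -172.8]
ft_force: [-0.3, -0.1, -1.4]
finger_gap: 17.2
grip_force: 51.3
```

```bash
python3 - <<'E'
from h import *
p=camera_params('wrist'); s=sense(); R=Ro.from_euler('xyz',s['tcp_rot'],degrees=True)
im=snapshot('wrist'); x0,y0=185,120
big=cv2.resize(im[y0:y0+150,x0:x0+200],None,fx=4,fy=4,interpolation=cv2.INTER_CUBIC)
big=np.clip(big.astype(float)*1.6+15,0,255).astype(np.uint8)
t=np.linspace(0,2*np.pi,100)
def d(X,col): cv2.polylines(big,[np.int32((proj(p,X)-[x0,y0])*4)],False,col,1)
g=np.array([517.3,-83.8]);a=np.radians(7.15)
rot=np.array([[np.cos(a),-np.sin(a)],[np.sin(a),np.cos(a)]])
d(np.c_[g+30*np.c_[np.cos(t),np.sin(t)],np.full(100,95)],(0,255,0))
d(np.c_[g+np.array([(-22,7),(-27,7),(-27,-7),(-22,-7)])@rot.T,np.full(4,95)],(0,255,0))
for w in (4,): d(s['tool_pos']+R.apply([[12,w,24],[23,w,24],[23,-w,24],[12,-w,24]]),(0,0,255))
d(s['tool_pos']+R.apply(np.c_[-2+29*np.cos(t),29*np.sin(t),np.full(100,13)]),(0,0,255))
cv2.imwrite('pics/w5.png',big)
delta([515.3,-84,120],187.15)
E
```

```text
t 20.6 tcp [515.6 -82.1 142.2] [ 1.7999e+02  1.0000e-02 -1.7279e+02] F [-1.  -0.8 -1.6] gap 17.3 51.3
dp [ 0.0029 -0.0094  0.1111] ang [0.     0.0001 0.0003]
```

View pics/w5.png

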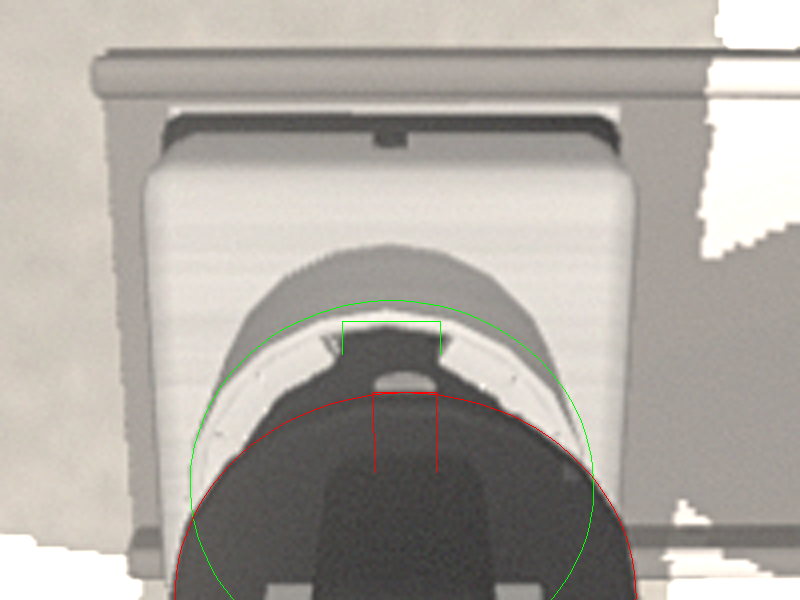

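Red (lid) and green (collar, notch) outlines fit the picture. The pin at (406,383) needs about 2 mm left for the notch at (390,345). Correct and lower.

Call:
{"fn": "step_arm", "kwargs": {"targets": [{"dp": [0.001, -0.005, 0.01], "fingers": 1, "angular": [0, 0, 0]}, {"dp": [0.001, -0.0095, 0.03], "fingers": 1, "angular": [0, 0, 0]}, {"dp": [0.001, -0.0095, 0.05], "fingers": 1, "angular": [0, 0, 0]}, {"dp": [0.001, -0.0095, 0.07], "fingers": 1, "angular": [0, 0, 0]}, {"dp": [0.001, -0.0095, 0.085], "fingers": 1, "angular": [0, 0, 0]}, {"dp": [0.001, -0.0095, 0.1], "fingers": 1, "angular": [0, 0, 0]}, {"dp": [0.001, -0.0095, 0.11], "fingers": 1, "angular": [0, 0, 0]}, {"dp": [0.001, -0.0095, 0.11], "fingers": 1, "angular": [0, 0, 0]}]}}

```text
time: 21.6
tool_pos: [516.3, -84.5, 120.2]
tcp_rot: [-180.0, 0.1, -172.8]
ft_force: [3.7, -0.4, -1.9]
finger_gap: 17.0
grip_force: 51.1
```

Call:
{"fn": "step_arm", "kwargs": {"targets": [{"dp": [0, 0, 0.01], "fingers": 1, "angular": [0, 0, 0]}, {"dp": [0, 0, 0.02], "fingers": 1, "angular": [0, 0, 0]}, {"dp": [0, 0, 0.03], "fingers": 1, "angular": [0, 0, 0]}, {"dp": [0, 0, 0.04], "fingers": 1, "angular": [0, 0, 0]}, {"dp": [0, 0, 0.045], "fingers": 1, "angular": [0, 0, 0]}, {"dp": [0, 0, 0.05], "fingers": 1, "angular": [0, 0, 0]}, {"dp": [0, 0, 0.055], "fingers": 1, "angular": [0, 0, 0]}, {"dp": [0, 0, 0.055], "fingers": 1, "angular": [0, 0, 0]}]}}

```text
time: 22.6
tool_pos: [516.2, -84.5, 109.4]
tcp_rot: [-180.0, 0.1, -172.8]
ft_force: [5.9, 0.5, -0.1]
finger_gap: 16.9
grip_force: 51.5
```

```bash
python3 - <<'E'
from h import *
delta([515.3,-84,108],187.15); print(sense()['wrist_torque'])
E
```

```text
t 22.6 tcp [516.2 -84.5 109.4] [-1.7998e+02  7.0000e-02 -1.7282e+02] F [ 5.9  0.5 -0.1] gap 16.9 51.5
dp [0.004  0.0032 0.0068] ang [-0.0001  0.0004  0.0002]
[ 0.04984207 -1.04503939  0.03913356]
```

Call:
{"fn": "step_arm", "kwargs": {"targets": [{"dp": [-0.003, 0, 0], "fingers": 1, "angular": [0, 0, 0]}, {"dp": [-0.005, 0, 0.003], "fingers": 1, "angular": [0, 0, 0]}, {"dp": [-0.005, 0, 0.006], "fingers": 1, "angular": [0, 0, 0]}, {"dp": [-0.005, 0, 0.008], "fingers": 1, "angular": [0, 0, 0]}, {"dp": [-0.005, 0, 0.01], "fingers": 1, "angular": [0, 0, 0]}, {"dp": [-0.005, 0, 0.01], "fingers": 1, "angular": [0, 0, 0]}, {"dp": [-0.005, 0, 0.01], "fingers": 1, "angular": [0, 0, 0]}, {"dp": [-0.005, 0, 0.01], "fingers": 1, "angular": [0, 0, 0]}]}}

```text
time: 23.6
tool_pos: [516.5, -84.4, 108.3]
tcp_rot: [-180.0, -0.0, -172.8]
ft_force: [-2.5, 1.6, 11.4]
finger_gap: 17.3
grip_force: 53.3
```

```bash
python3 - <<'E'
from h import *
delta([515.3,-84,108],187.15); print(sense()['wrist_torque'])
E
```

```text
t 23.6 tcp [516.5 -84.4 108.3] [-1.7999e+02 -1.0000e-02 -1.7282e+02] F [-2.5  1.6 11.4] gap 17.3 53.3
dp [0.0058 0.0029 0.0013] ang [-0.     -0.      0.0001]
[ 0.29843742  0.28436076 -0.01522542]
```

Seated. Twist clockwise (positive about tool z), half first.

Call:
{"fn": "step_arm", "kwargs": {"targets": [{"dp": [0, 0.0005, -0.001], "fingers": 1, "angular": [0, 0, 0.015]}, {"dp": [0, 0.001, -0.002], "fingers": 1, "angular": [0, 0, 0.03]}, {"dp": [0, 0.0015, -0.002], "fingers": 1, "angular": [0, 0, 0.05]}, {"dp": [0, 0.002, -0.002], "fingers": 1, "angular": [0, 0, 0.07]}, {"dp": [0, 0.0025, -0.002], "fingers": 1, "angular": [0, 0, 0.09]}, {"dp": [-0.001, 0.003, -0.002], "fingers": 1, "angular": [0, 0, 0.11]}, {"dp": [-0.001, 0.003, -0.002], "fingers": 1, "angular": [0, 0, 0.122]}, {"dp": [-0.001, 0.003, -0.002], "fingers": 1, "angular": [0, 0, 0.122]}]}}

```text
time: 24.6
tool_pos: [516.9, -83.9, 108.3]
tcp_rot: [-180.0, 0.0, 165.2]
ft_force: [-0.1, 1.2, 7.9]
finger_gap: 17.3
grip_force: 52.5
```

```bash
python3 - <<'E'
from h import *
delta([515.3,-84,108],187.15-44.1); print(sense()['wrist_torque'])
E
```

```text
t 24.6 tcp [516.9 -83.9 108.3] [-1.7998e+02  3.0000e-02  1.6519e+02] F [-0.1  1.2  7.9] gap 17.3 52.5
dp [ 0.0075 -0.0026  0.0015] ang [-1.00e-04  2.00e-04  1.23e-01]
[-0.00327502 -0.21579698  0.0974734 ]
```

Call:
{"fn": "step_arm", "kwargs": {"targets": [{"dp": [0, 0.0005, 0], "fingers": 1, "angular": [0, 0, 0.015]}, {"dp": [0, 0.001, 0], "fingers": 1, "angular": [0, 0, 0.03]}, {"dp": [0, 0.0015, 0], "fingers": 1, "angular": [0, 0, 0.05]}, {"dp": [-0.001, 0.002, 0], "fingers": 1, "angular": [0, 0, 0.07]}, {"dp": [-0.001, 0.002, 0], "fingers": 1, "angular": [0, 0, 0.09]}, {"dp": [-0.001, 0.002, 0], "fingers": 1, "angular": [0, 0, 0.11]}, {"dp": [-0.001, 0.002, 0], "fingers": 1, "angular": [0, 0, 0.123]}, {"dp": [-0.001, 0.002, 0], "fingers": 1, "angular": [0, 0, 0.123]}]}}

```text
time: 25.6
tool_pos: [517.1, -83.5, 108.3]
tcp_rot: [-180.0, 0.0, 143.1]
ft_force: [-0.3, 1.2, 8.2]
finger_gap: 17.2
grip_force: 52.6
```

```bash
python3 - <<'E'
from h import *
delta([515.3,-84,108],187.15-44.1); print(sense()['wrist_torque'])
p=camera_params('wrist'); s=sense(); R=Ro.from_euler('xyz',s['tcp_rot'],degrees=True)
im=snapshot('wrist'); x0,y0=140,80
big=cv2.resize(im[y0:y0+190,x0:x0+260],None,fx=3,fy=3,interpolation=cv2.INTER_CUBIC)
big=np.clip(big.astype(float)*1.5+15,0,255).astype(np.uint8)
g=np.array([517.3,-83.8])
for A,col in ((7.15,(0,255,0)),(4.0,(255,0,0))):
    a=np.radians(A); rot=np.array([[np.cos(a),-np.sin(a)],[np.sin(a),np.cos(a)]])
    X=np.c_[g+np.array([(45,45),(-45,45),(-45,-45),(45,-45)])@rot.T,np.full(4,55)]
    cv2.polylines(big,[np.int32((proj(p,X)-[x0,y0])*3)],True,col,1)
cv2.imwrite('pics/w6.png',big)
E
```

```text
t 25.6 tcp [517.1 -83.5 108.3] [-1.7999e+02  2.0000e-02  1.4305e+02] F [-0.3  1.2  8.2] gap 17.2 52.6
dp [ 0.0058 -0.0074  0.0014] ang [-0.0001  0.0001  0.    ]
[-0.03351481 -0.10689759  0.10473673]
```

View pics/w6.png

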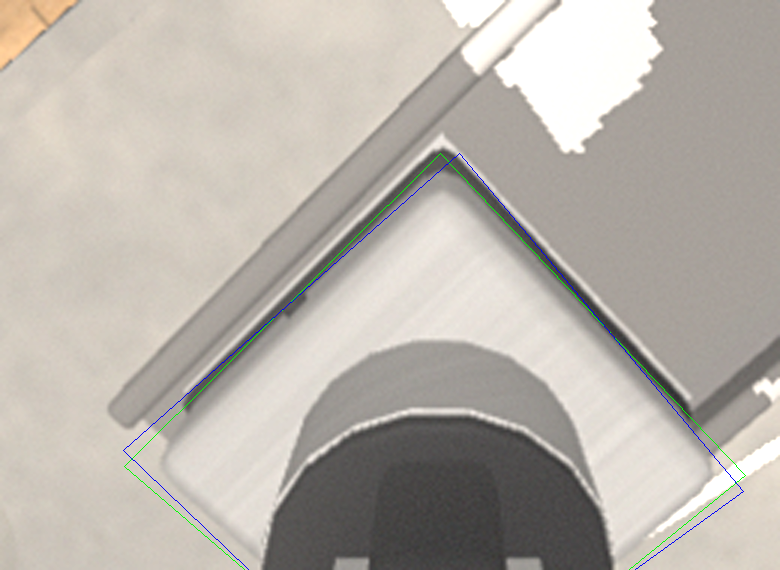

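```bash
python3 - <<'E'
from h import *
p=camera_params('wrist'); T=[]
for i in range(4): im=snapshot('wrist'); s=sense(); T.append([s['wrist_torque'][2],s['ft_force'][2],s['tcp_rot'][2]])
print(np.round(T,3))
g=cv2.cvtColor(cv2.resize(im,None,fx=2,fy=2,interpolation=cv2.INTER_CUBIC),cv2.COLOR_BGR2GRAY)
for x in cv2.createLineSegmentDetector().detect(g)[0][:,0]/2:
    a,b=x[:2],x[2:]
    if np.hypot(*(a-b))<30 or not(140<a[0]<400 and 80<a[1]<270): continue
    o=[]
    for z in (17,55):
        d=atz(p,b,z)-atz(p,a,z); o.append(round(float((np.degrees(np.arctan2(d[1],d[0]))+45)%90-45),2))
    print(np.round((a-[140,80])*3),np.round((b-[140,80])*3),'yaw z17,z55',o)
E
```

```text
[[1.03000e-01 7.43600e+00 1.43083e+02]
 [1.37000e-01 8.03800e+00 1.43083e+02]
 [1.11000e-01 7.21300e+00 1.43085e+02]
 [8.00000e-02 8.04600e+00 1.43086e+02]]
[477.  25.] [ 745. -240.] yaw z17,z55 [7.2, 7.2]
[660. 531.] [1205.  173.] yaw z17,z55 [-0.43, -0.43]
[182. 396.] [432. 149.] yaw z17,z55 [7.04, 7.04]
[513. 215.] [694. 409.] yaw z17,z55 [6.89, 6.89]
[445. 145.] [512. 214.] yaw z17,z55 [7.66, 7.66]
[276. 494.] [310. 402.] yaw z17,z55 [31.37, 31.37]
[335. 558.] [309. 690.] yaw z17,z55 [41.18, 41.18]
[567. 410.] [601. 500.] yaw z17,z55 [-15.72, -15.72]
[479.  72.] [617. -65.] yaw z17,z55 [7.3, 7.3]
[262. 241.] [410.  93.] yaw z17,z55 [6.8, 6.8]
[671. 400.] [457. 173.] yaw z17,z55 [7.0, 7.0]
[106. 402.] [262. 243.] yaw z17,z55 [7.1, 7.1]
[439. 133.] [290. 280.] yaw z17,z55 [6.9, 6.9]
[691. 395.] [474. 165.] yaw z17,z55 [7.18, 7.18]
[480.  79.] [130. 430.] yaw z17,z55 [7.18, 7.18]
[282. 314.] [187. 410.] yaw z17,z55 [7.4, 7.4]
[424. 176.] [306. 289.] yaw z17,z55 [6.58, 6.58]
[694. 409.] [858. 267.] yaw z17,z55 [7.27, 7.27]
[289. 281.] [183. 387.] yaw z17,z55 [7.12, 7.12]
[663. 413.] [447. 187.] yaw z17,z55 [7.18, 7.18]
[301. 249.] [473.  77.] yaw z17,z55 [7.32, 7.32]
```

Grinder yaw is still about 7°, so the lid has turned 44° (0.77 rad) and the ring stands at about 0.65. Grip and pose are steady, so I'm handing in.

```bash
python3 -c "
from bench import *
print(hand_in())"
```

```text
the job is handed in; nothing more can be done
None
```

The job is handed in: the grinder stands centred on the contact plate, and the lid is in the collar, turned clockwise 44° (ring about 0.65, worked out from the lid angle) and still held by the gripper; the jars were never approached.

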